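Strip the locking tool rail

TASK

The tool rail is to be stripped for cleaning: turn its lock knob clockwise until it clicks over to the free position, pull every tool holder straight up out of its snap socket and put them all in the tin tray (standing or lying, the tray flat on the bench), and then, with the rail empty, turn the knob back until it clicks home in the locked position. Leave the grease tin and the oil stone where they are.

Things in the scene. Friction and masses are not known exactly. Their poses are not given: they have to be found in the camera images.
- rail: tool rail fixed to the bench: dark steel, 298 mm long (its y), 76 wide (x), 26 high; origin at the centre of its underside. Four square sockets in a row on its centre line at y = +115, +59, +3, -53 mm (some may be empty); the lock knob stands on its top at y = -118 mm
- lock_bar_mid (a point): middle of the aluminium lock bar that runs along the rail's -x edge, 250 mm long, 8 mm wide, top 38 mm above the bench. It carries one claw per socket, as high as the bar, reaching to 16 mm from the centre line. The knob slides it up to 28 mm along the rail; when locked, the claws sit over the holders' flanges
- lock_knob (a joint): angle of the lock knob, rad: 0 = locked (its grip bar lies along the rail), 1.2 = free (claws slid aside), growing as it turns clockwise seen from above. A spring holds it against either end stop; leaving one takes about 0.17 N m, and past half-way (0.6) it snaps over to the other and stays there
- lock_knob_grip (a point): centre of the knob's grip bar, on the vertical turning axis, 53 mm above the bench. The bar is 48 mm long (the point's y axis, turning with the knob), 14 thick (x), 32 tall, top 69 mm above the bench, on a round boss 42 mm across whose top is 39 mm above the bench. The axis is 65 mm from the nearest socket's centre
- tray: loose open tin tray 150 mm (x) by 240 mm (y), 24 mm high, 2 mm walls and floor; origin at the centre of its underside, z up
- holder_a_mid (a point): centre (half-way up) of a short steel tool holder, 78 mm foot to top, about 0.25 kg; may be absent. z points foot to top: square shank 28 mm, 22 long, notched; flange 46 mm across, 6 thick; hexagonal body to the top, 30 mm across flats (a pair faces +-x). Seated in the rail its top is 82 mm above the bench and its axes run as the rail's
- holder_b_mid (a point): centre (half-way up) of a long steel tool holder, 100 mm foot to top, about 0.25 kg; may be absent. z points foot to top: square shank 28 mm, 22 long, notched; flange 46 mm across, 6 thick; hexagonal body to the top, 30 mm across flats (a pair faces +-x). Seated in the rail its top is 104 mm above the bench and its axes run as the rail's
- holder_c_mid (a point): centre (half-way up) of a short steel tool holder, 78 mm foot to top, about 0.25 kg; may be absent. z points foot to top: square shank 28 mm, 22 long, notched; flange 46 mm across, 6 thick; hexagonal body to the top, 30 mm across flats (a pair faces +-x). Seated in the rail its top is 82 mm above the bench and its axes run as the rail's
- holder_d_mid (a point): centre (half-way up) of a long steel tool holder, 100 mm foot to top, about 0.25 kg; may be absent. z points foot to top: square shank 28 mm, 22 long, notched; flange 46 mm across, 6 thick; hexagonal body to the top, 30 mm across flats (a pair faces +-x). Seated in the rail its top is 104 mm above the bench and its axes run as the rail's
- rail_socket_mid (a point): centre of the socket at y = +3 mm, at the rail's top, 26 mm above the bench. In every socket two sprung balls snap into the notch of a holder's shank, flange resting on the rail: 12 to 20 N of straight upward pull, weight included, frees it in the first 3 mm; the shank then slides up 22 mm until it is out
- grease_tin: bystander: round tin, 71 mm across, 60 mm high; origin under its centre
- oil_stone: bystander: oil stone 50 x 150 (y) x 26 mm; origin under its centre
Mind the look-alikes: they are no part of the job. What is shaped like the part that bears holder_a_mid but blue or turquoise is not meant.

How it is judged:
By the outcome, as a careful person would: the job done as asked, in the order asked, and still so for the second after the job is handed in, with the robot touching nothing.
Of holder_a, holder_b, holder_c, holder_d only 3 to 4 are there at a start; the rules pass over those that are not, and their reading is None.
At some moment in a run one of tray may be knocked a few centimetres aside while the robot is not near it.
Once in a run the grip may slacken for a moment while it holds something.
It also fails if it takes over 208 s, if anything falls off the work surface, if the arm or the gripper's body presses on something with over 40 N, if the wrist force passes 120 N, or if a joint passes its speed limit or range.

ROBOT

A 6-joint arm with a two-finger parallel gripper is mounted at the origin on a cart in front of the work surface, level with it; the furniture and walls round the work are solid. World frame = base frame: x ahead of the robot, y to its left, z up, the work surface at z = 0. Lengths are in mm, angles in rad, forces in N, time in s.
With the tool pointing down it reaches from about 250 to 775 mm from the base axis. Payload 8.9 kg.
Tool frame: the origin (TCP) lies at the very end of the fingers, on their centre line; the grasp point (between the pads) lies hold_point_z behind it (hold_point_z is the distance from the TCP to the grasp point, in mm); z points along the fingers, y is the line along which they close (so a half turn about z gives the same grasp; the last joint's range is limited). The gripper opens to 85 mm and grips with 20 to 120 N. Pads are 22 mm wide; open, the fingers measure 114 mm over their backs; the gripper's body (76 mm by 85 mm) begins 54 mm behind the grasp point. The pads swing forward as they close: fully open they stand 13 mm farther back than shut.
Start: joints at [-1.467, 0.291, -0.153, 1.127, 0, 1.431], TCP at [126.223, -509.599, 231.305] pointing down, gripper open.
Joint ranges: [-2.52, 2.52], [-0.91, 1.74], [-1.3, 1.37], [-1.96, 2.02], [-1.52, 1.47], [-3.14, 3.14]. Speed limits (rad/s): [2.22, 2.22, 2.79, 3.14, 3.14, 3.14].

INTERFACE

Orientations are given as a 3x3 rotation matrix whose columns are the frame's x, y, z axes.
In Python, from workcell import * gives the robot as it stands. The module is installed in compiled form; this text tells all that it offers.
- The arm moves only by the shell command python3 -m jog 'ROWS' [FORCE]. ROWS is JSON, one flat list of numbers, 5 for each row, row after row: the shift along the tool's x, y, z in m, then the turn about the tool's z in degrees, then the finger opening in m, from 0 to 0.0854. A call has 1 to 8 rows; each row is the pose to reach, as a shift and turn from the pose commanded when the call began, along the tool's axes at that moment; what a row does not reach only later rows make up. A row lasts 1/8 s, in which the tool goes at most 62.5 mm and 10.7 degrees, less where a joint would pass 70% of its speed; a pose out of reach is approached as far as the arm can. A call with a gripper value outside its range is refused whole. The fingers move at their own pace and stop on an object; FORCE is the grip in N (left out, the last holds). Time passes only in rows, so rows that repeat a pose let the fingers close. It gives the time, the measured TCP pose, the force, the opening and the grip force at its end, in the units of the state.
- observe(): the state, without advancing time (a new reading comes with each control period).
- camera(name): name is "scene" or "top" or "wrist"; returns (picture, depth): 400x640x3 uint8, blue, green, red; 400x640 float32, mm along the optical axis (not along the pixel's ray), 0 where there is no reading.
- camera_params(name): a dict with "vfov" (degrees; the focal length in pixels is half the picture's height over the tangent of half this angle, whatever the lens; pixels are square), "cx", "cy" (the principal point, pixels), "rvec" (rotation vector, rad) and "tvec" (3), from world to camera coordinates, as OpenCV has them; the wrist camera has in their place "mount" (4x4, takes a point from camera to tool coordinates, whose origin is the TCP and whose axes are the flange's). Camera axes: x right, y down, z forward; pixel columns grow to the right and rows downward; lengths in mm; the calibration is good to about 2 mm. A picture is of the moment at which its call begins: read the wrist's pose just before it. camera_params takes no time and is no camera call.
- hand_in(): hands the job in; it is judged then, once.
The state is a dict: "time_s": time; "qpos": joint angles; "joint_velocities": joint speeds; "effort": joint torques, N m; "ee_pos": TCP position; "tcp_rot": TCP orientation; "ft_force": force on the tool from outside, world axes, zero at the start; "wrist_torque": the same for the moment, N m; "finger_gap": finger opening in mm; "grasp_force": force on a finger pad.
Only numpy, scipy, OpenCV 4.12 (cv2) and the standard library are available. Lean on these libraries where they do the work, as an engineer would, in place of code of your own. Each camera call takes 0.05 s, during which the arm holds its last target. There are 200 camera calls.

## Working session

There is one attempt and no reset: what is moved stays moved. The work goes in short steps, Python scripts to look and compute and a shell command to move; the robot and the scene stay as the last step left them, time stands still between calls to the robot, and variables do not carry over. Pictures are saved under pics/ and viewed, at most 14 in all, crops included, and the job is handed in when it is done.

```bash
mkdir -p pics; cat > h.py <<'E'
from workcell import *
import numpy as np, cv2
def K(p):
    f=200/np.tan(np.radians(p["vfov"])/2); return f,p["cx"],p["cy"]
def pose(name,s=None):
    p=camera_params(name)
    if name=="wrist":
        s=s or observe(); T=np.eye(4);T[:3,:3]=s["tcp_rot"];T[:3,3]=s["ee_pos"]
        M=T@np.array(p["mount"]); return p,M[:3,:3],M[:3,3]
    R=cv2.Rodrigues(np.array(p["rvec"],float))[0]; t=np.array(p["tvec"],float).ravel()
    return p,R.T,-R.T@t
def shot(name):
    s=observe(); img,d=camera(name); return img,d,pose(name,s)
def pt(P,u,v,d=None,z=None):
    p,R,o=P; f,cx,cy=K(p); r=R@np.array([(u-cx)/f,(v-cy)/f,1.])
    return o+r*(d if d is not None else (z-o[2])/r[2])
def cloud(P,d):
    p,R,o=P; f,cx,cy=K(p); v,u=np.mgrid[:400,:640]
    return o+(np.stack([(u-cx)/f,(v-cy)/f,np.ones_like(d)],-1)*d[...,None])@R.T
E
python3 - <<'E'
from h import *
np.set_printoptions(suppress=True,precision=2)
for n in("top","scene"):
    i,d,P=shot(n); cv2.imwrite(f"pics/{n}.png",i); np.savez(f"{n}.npz",d=d); print(n,P)
s=observe();print(s); print(camera_params("wrist"))
import workcell; print([x for x in dir(workcell) if "hold" in x.lower()], globals().get("hold_point_z"))
E
```

```text
top ({'vfov': 47.1589839675258, 'cx': 311.5749999095819, 'cy': 195.74307891969224, 'rvec': array([ 2.19, -2.15,  0.1 ]), 'tvec': array([ 316.21,  544.34, 1090.14])}, array([[ 0.02, -1.  ,  0.1 ],
       [-1.  , -0.02,  0.  ],
       [-0.  , -0.1 , -1.  ]]), array([ 430.39,  324.45, 1137.63]))
scene ({'vfov': 56.655534898664364, 'cx': 327.69616777667426, 'cy': 195.67347919045704, 'rvec': array([ 1.32, -2.36,  0.84]), 'tvec': array([540.27, 259.69, 740.08])}, array([[-0.53, -0.67,  0.53],
       [-0.85,  0.41, -0.34],
       [ 0.01, -0.62, -0.78]]), array([ 68.89, 603.49, 733.55]))
{'time_s': 0.1, 'qpos': array([-1.47,  0.29, -0.15,  1.13,  0.  ,  1.43]), 'joint_velocities': array([ 0., -0.,  0.,  0.,  0.,  0.]), 'effort': array([  0.  , -53.8 ,  33.19,   0.01,  -0.  ,  -0.  ]), 'ee_pos': array([ 126.18, -509.21,  230.79]), 'tcp_rot': array([[ 0.97,  0.24, -0.  ],
       [ 0.24, -0.97,  0.  ],
       [ 0.  , -0.  , -1.  ]]), 'ft_force': array([ 0.05,  0.6 , -0.13]), 'wrist_torque': array([-0.01,  0.03, -0.08]), 'grasp_force': 0.0, 'finger_gap': 85.55794928330917}
{'vfov': 68.38689960819714, 'cx': 320.38337985545286, 'cy': 198.45680232362645, 'mount': array([[   0.  ,   -0.95,   -0.32,   81.32],
       [   1.  ,    0.  ,   -0.  ,    0.14],
       [   0.  ,   -0.32,    0.95, -143.1 ],
       [   0.  ,    0.  ,    0.  ,    1.  ]])}
['hold_point_z'] 18.700000000000003
```

View pics/top.png

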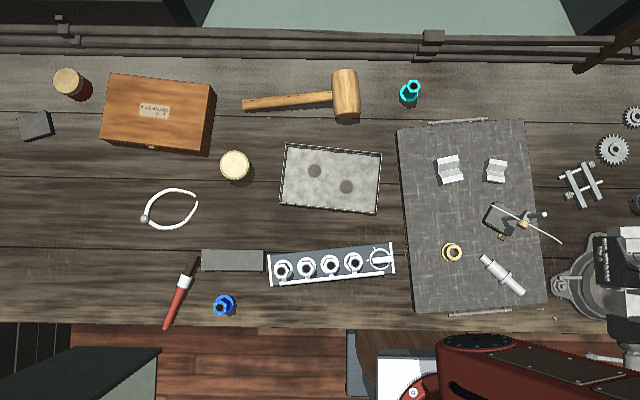

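View pics/scene.png

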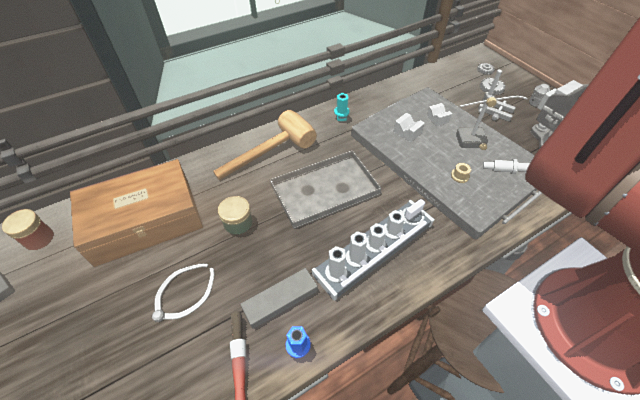

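Top view: the rail runs from (268,270) to (394,258). It holds grey holders at (282,269), (306,266), (330,264) and (354,262), and its knob is at about (380,260). The tray is centred at (330,180), the grease tin at (234,165) and the oil stone at (232,260). Two look-alikes are blue (223,305) and turquoise (410,93), so I rule them out and choose the four grey ones in the rail.

```bash
python3 - <<'E'
from h import *
np.set_printoptions(suppress=True,precision=1)
P=pose("top"); d=np.load("top.npz")["d"]; C=cloud(P,d)
img=cv2.imread("pics/top.png")
for n,b in dict(rail=(260,235,400,292),tray=(274,138,388,220)).items():
    x0,y0,x1,y1=b; c=C[y0:y1,x0:x1].reshape(-1,3)
    for lo,hi in ((10,200),(18,32),(33,44),(60,74),(76,90),(97,110)):
        m=c[(c[:,2]>lo)&(c[:,2]<hi)]
        if len(m)>8: 
            r=cv2.minAreaRect(m[:,:2].astype(np.float32)); print(n,lo,hi,len(m),np.round(r[0],1),np.round(r[1],1),round(r[2],1))
for n,(u,v) in dict(a=(282,269),b=(306,266),c=(330,264),d=(354,262),k=(380,260),tray=(330,180)).items():
    print(n,C[v-1:v+2,u-9:u+10,2].max(),pt(P,u,v,z=60)[:2])
cv2.imwrite("pics/crop1.png",cv2.resize(img[230:300,255:405],None,fx=5,fy=5,interpolation=cv2.INTER_CUBIC))
E
```

```text
rail 10 200 3959 [374.9 286.3] [ 84.6 323.8] 4.7
rail 18 32 2084 [374.8 287.3] [ 84.6 321.7] 4.7
rail 33 44 909 [374. 279.] [ 72.  297.7] 7.8
rail 60 74 139 [380.6 267.2] [ 20.5 259.5] 4.0
rail 76 90 316 [374.8 285.5] [ 30.1 210.5] 6.9
rail 97 110 311 [365. 364.] [29.8 87.5] 7.1
tray 10 200 537 [584.5 282.5] [240.2 151.1] 84.9
tray 18 32 399 [584.5 282.5] [240.2 151. ] 84.9
a 110.46314991261261 [361.9 392.4]
b 109.324294016144 [370.  336.8]
c 88.34603178831594 [375.7 281. ]
d 1137.6307996569449 [381.5 225.1]
k 76.3915253194807 [387.3 164.6]
tray 8.582294290183427 [572.9 284.2]
```

View pics/crop1.png

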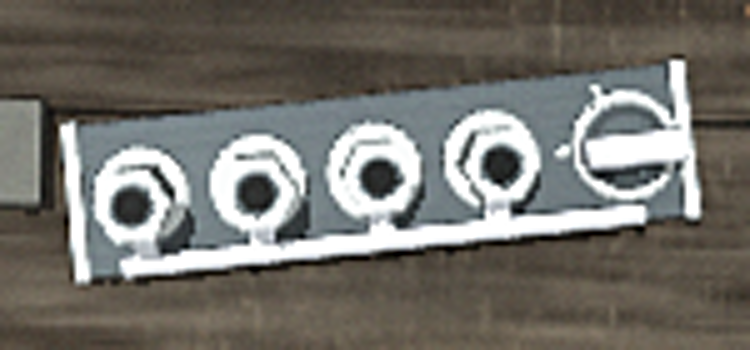

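Closer view: all four sockets are filled. The two on the left (+y) are long (top about 104 mm) and the other two are short. The knob bar lies along the rail, so it is locked, and the turquoise and blue parts are clearly elsewhere. I'll go above the rail by a side arc.

```bash
python3 -m jog '[0.09,-0.045,-0.025,10,0.0854, 0.18,-0.09,-0.05,20,0.0854, 0.27,-0.135,-0.075,30,0.0854, 0.357,-0.179,-0.1,40,0.0854, 0.357,-0.179,-0.1,50,0.0854, 0.357,-0.179,-0.1,60,0.0854, 0.357,-0.179,-0.1,70,0.0854, 0.357,-0.179,-0.1,80,0.0854]'; python3 -c "
from h import *
s=observe();print(s['ee_pos'],s['tcp_rot'],s['qpos'])"
```

```text
time_s: 1.1
ee_pos: [356.9, -304.9, 331.8]
tcp_rot: [[0.599, -0.797, 0.073], [-0.801, -0.596, 0.062], [-0.006, -0.095, -0.995]]
ft_force: [-0.2, -0.2, -0.7]
finger_gap: 85.4
grasp_force: 0.0
[ 356.91998488 -304.94845972  331.75811572] [[ 0.59901572 -0.79741695  0.07284483]
 [-0.80071659 -0.59586271  0.06164878]
 [-0.00575426 -0.09525665 -0.99543611]] [-0.92990266  0.14064774 -0.08767091  1.34836498  0.0953948   3.14019629]
```

```bash
python3 -m jog '[0,0,0,-10,0.0854, 0,0,0,-20,0.0854, 0,0,0,-30,0.0854, 0,0,0,-40,0.0854, 0,0,0,-50,0.0854, 0,0,0,-60,0.0854, 0,0,0,-70,0.0854, 0,0,0,-80,0.0854]'; python3 -c "
from h import *
s=observe();print(s['ee_pos'],s['tcp_rot'],s['qpos'])"
```

```text
time_s: 2.1
ee_pos: [355.4, -305.6, 330.8]
tcp_rot: [[0.888, 0.454, 0.071], [0.45, -0.891, 0.062], [0.091, -0.023, -0.996]]
ft_force: [-0.2, 1.1, 1.0]
finger_gap: 85.4
grasp_force: 0.0
[ 355.40883359 -305.5790143   330.84963527] [[ 0.88816416  0.45405156  0.07072207]
 [ 0.45040946 -0.89067607  0.06186646]
 [ 0.09108102 -0.02309368 -0.99557568]] [-0.93225008  0.14097013 -0.08951215  1.34787143  0.09379888  1.7385988 ]
```

Joint 6 hit its limit, which left the tool tilted about 5°. I'll unwind it the other way and use the opposite limit to take the tilt back out.

```bash
for k in 1 2 3; do python3 -m jog '[0,0,0,-10,0.0854, 0,0,0,-20,0.0854, 0,0,0,-30,0.0854, 0,0,0,-40,0.0854, 0,0,0,-50,0.0854, 0,0,0,-60,0.0854, 0,0,0,-70,0.0854, 0,0,0,-80,0.0854]' >/dev/null; done; python3 -m jog '[0,0,0,-10,0.0854, 0,0,0,-20,0.0854, 0,0,0,-30,0.0854, 0,0,0,-37,0.0854, 0,0,0,-37,0.0854]';python3 -c "
from h import *
s=observe();print(s['ee_pos'],s['tcp_rot'],s['qpos'])"
python3 -m jog '[0,0,0,-3,0.0854, 0,0,0,-6,0.0854, 0,0,0,-6,0.0854]';python3 -c "
from h import *
s=observe();print(s['ee_pos'],s['tcp_rot'],s['qpos'])"
```

```text
time_s: 5.72
ee_pos: [355.4, -305.6, 330.9]
tcp_rot: [[0.553, -0.83, 0.071], [-0.833, -0.55, 0.062], [-0.012, -0.093, -0.996]]
ft_force: [0.0, 0.5, 0.1]
finger_gap: 85.2
grasp_force: 0.0
[ 355.417612   -305.58744271  330.92283832] [[ 0.55344403 -0.82987345  0.0707797 ]
 [-0.83279561 -0.55012737  0.06173604]
 [-0.01229525 -0.09311246 -0.99557968]] [-0.9322235   0.14086467 -0.08944515  1.34790169  0.09376748 -3.08933787]
time_s: 6.1
ee_pos: [366.6, -296.7, 331.2]
tcp_rot: [[0.625, -0.778, 0.063], [-0.781, -0.622, 0.053], [-0.002, -0.082, -0.997]]
ft_force: [-0.3, 0.6, 0.1]
finger_gap: 85.6
grasp_force: 0.0
[ 366.63228837 -296.65315494  331.15229996] [[ 0.62460338 -0.77838546  0.0631403 ]
 [-0.78093959 -0.62235006  0.05304489]
 [-0.001994   -0.08244077 -0.99659397]] [-0.89310148  0.14323406 -0.08519323  1.34410911  0.08254034 -3.13851246]
```

```bash
python3 -m jog '[0,0,0,-10,0.0854, 0,0,0,-20,0.0854, 0,0,0,-20,0.0854, 0,0,0,-20,0.0854]';python3 -c "
from h import *
s=observe();print(s['ee_pos'],s['tcp_rot'],s['qpos'])"
```

```text
time_s: 6.6
ee_pos: [426.0, -217.4, 331.1]
tcp_rot: [[0.802, -0.597, 0.031], [-0.597, -0.802, 0.002], [0.024, -0.02, -1.0]]
ft_force: [0.2, 0.4, -0.3]
finger_gap: 85.2
grasp_force: 0.0
[ 426.00815166 -217.43947771  331.09169905] [[ 0.80158009 -0.59707575  0.03114349]
 [-0.59741569 -0.80192908  0.00205867]
 [ 0.02374568 -0.0202558  -0.9995128 ]] [-0.63883199  0.14184246 -0.08465506  1.32051744  0.02022363 -3.13994001]
```

```bash
python3 -m jog '[0,0,0,-6,0.0854, 0,0,0,-6,0.0854, 0,0,0,-6,0.0854]';python3 -c "
from h import *
s=observe();print(s['ee_pos'],s['tcp_rot'],s['qpos'])"
```

```text
time_s: 6.98
ee_pos: [439.2, -197.2, 331.0]
tcp_rot: [[0.84, -0.542, 0.019], [-0.541, -0.841, -0.017], [0.025, 0.004, -1.0]]
ft_force: [0.4, -0.1, 0.0]
finger_gap: 85.4
grasp_force: 0.0
[ 439.20263705 -197.20914778  331.02777844] [[ 0.84033718 -0.54173325  0.01893421]
 [-0.54147734 -0.84054011 -0.01716432]
 [ 0.02521344  0.00417137 -0.99967339]] [-0.57117787  0.14933895 -0.07577478  1.32047158 -0.00420347 -3.14037271]
```

```bash
python3 -m jog '[-0.04,-0.046,0,7,0.0854, -0.08,-0.093,0.01,14,0.0854, -0.12,-0.14,0.02,21,0.0854, -0.16,-0.187,0.03,28,0.0854, -0.2,-0.233,0.04,35,0.0854, -0.24,-0.28,0.05,42,0.0854, -0.282,-0.327,0.063,51,0.0854, -0.282,-0.327,0.063,51,0.0854]';python3 - <<'E'
from h import *
np.set_printoptions(suppress=True,precision=4)
i,d,P=shot("wrist"); s=observe();print(s['ee_pos'],s['tcp_rot'],s['qpos'])
cv2.imwrite("pics/w1.png",i); np.savez("w1.npz",d=d,R=P[1],o=P[2])
E
```

```text
time_s: 7.98
ee_pos: [379.2, 231.7, 258.7]
tcp_rot: [[0.109, -0.994, 0.018], [-0.994, -0.11, -0.017], [0.019, -0.016, -1.0]]
ft_force: [-0.7, -0.6, -0.3]
finger_gap: 85.3
grasp_force: 0.0
[379.5588 230.8368 258.8822] [[ 0.1104 -0.9937  0.0178]
 [-0.9937 -0.1107 -0.0174]
 [ 0.0192 -0.0158 -0.9997]] [ 0.3985  0.1152 -0.3036  1.1423 -0.0229 -1.2832]
```

View pics/w1.png

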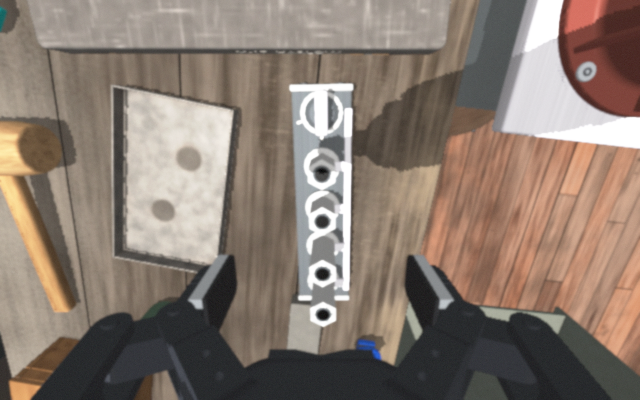

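The wrist view shows the knob bar at (321,113), short holder tops at (322,173) and (322,221), long ones at (322,273) and (322,314), and the tray to the left.

```bash
python3 - <<'E'
from h import *
np.set_printoptions(suppress=True,precision=1)
Z=np.load("w1.npz"); P=(camera_params("wrist"),Z["R"],Z["o"]); C=cloud(P,Z["d"])
for u,v,z in((321.5,113,69),(322,173,82),(322,221,82),(322,273,104),(322.5,314,104)):
    v0=int(v);w=C[v0-12:v0+12,310:334].reshape(-1,3); t=np.percentile(w[:,2],90); m=w[(w[:,2]>t-4)]
    print(pt(P,u,v,z=z),"depth",t,np.median(m,0))
E
python3 - <<'E'
import cv2
i=cv2.imread("pics/w1.png");cv2.imwrite("pics/w1c.png",cv2.resize(i[78:198,280:370],None,fx=5,fy=5,interpolation=cv2.INTER_CUBIC))
E
```

```text
[388.9 160.7  69. ] depth 70.02333026144734 [389.5 160.1  69.3]
[381.  224.1  82. ] depth 84.26063818439127 [381.7 224.1  83.1]
[374.5 281.1  82. ] depth 84.01989809612206 [375.  280.   82.9]
[368.  336.5 104. ] depth 106.02622782934537 [368.4 335.1 105.1]
[361.  392.6 104. ] depth 106.05983542865093 [361.3 390.7 105.1]
```

View pics/w1c.png

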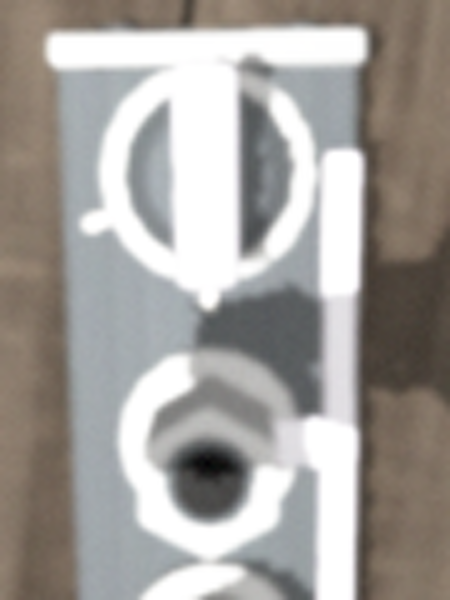

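```bash
python3 -m jog '[0.033,0.001,0.05,0,0.05, 0.0663,0.0018,0.1,-0.5,0.05, 0.0663,0.0018,0.14,-0.5,0.05, 0.0663,0.0018,0.18,-0.5,0.05, 0.0663,0.0018,0.2,-0.5,0.05, 0.0663,0.0018,0.21,-0.5,0.05, 0.0663,0.0018,0.2164,-0.5,0.05, 0.0663,0.0018,0.2164,-0.5,0.05]' 40; python3 -m jog '[0,0,0,0,0.01, 0,0,0,0,0.01, 0,0,0,0,0.01, 0,0,0,0,0.01, 0,0,0,0,0.01, 0,0,0,0,0.01]' 40
```

```text
time_s: 9.02
ee_pos: [390.1, 159.7, 44.7]
tcp_rot: [[0.118, -0.993, 0.019], [-0.993, -0.118, -0.017], [0.019, -0.017, -1.0]]
ft_force: [0.3, 0.2, -0.3]
finger_gap: 50.0
grasp_force: 0.0
time_s: 9.78
ee_pos: [389.9, 160.1, 45.0]
tcp_rot: [[0.119, -0.993, 0.02], [-0.993, -0.119, -0.017], [0.02, -0.017, -1.0]]
ft_force: [0.1, -0.2, 7.6]
finger_gap: 13.2
grasp_force: 39.7
```

```bash
python3 -m jog '[0,0,-0.001,9,0.01, 0,0,-0.001,18,0.01, 0,0,-0.001,27,0.01, 0,0,-0.001,36,0.01, 0,0,-0.001,45,0.01, 0,0,-0.001,54,0.01, 0,0,-0.001,62,0.01, 0,0,-0.001,69,0.01]'; python3 -m jog '[0,0,0,1,0.01, 0,0,0,1,0.01, 0,0,0,1,0.01]'; python3 -c "
from h import *
s=observe();print(s['wrist_torque'],s['qpos'])"
```

```text
time_s: 10.78
ee_pos: [389.5, 160.3, 45.2]
tcp_rot: [[-0.886, -0.463, 0.018], [-0.463, 0.886, -0.017], [-0.009, -0.023, -1.0]]
ft_force: [3.3, 0.5, -7.9]
finger_gap: 12.9
grasp_force: 41.6
time_s: 11.15
ee_pos: [389.4, 160.2, 45.2]
tcp_rot: [[-0.891, -0.453, 0.019], [-0.453, 0.891, -0.017], [-0.009, -0.023, -1.0]]
ft_force: [4.1, 4.0, -14.5]
finger_gap: 13.1
grasp_force: 42.5
[ 0.96670389 -0.01155005  0.69847235] [ 0.23246561  0.3078295  -0.70434723  0.54446728 -0.02064813 -0.23770028]
```

```bash
python3 -m jog '[0,0,0,0,0.04, 0,0,0,0,0.04, 0,0,0,0,0.04, 0,0,-0.03,0,0.04, 0,0,-0.06,0,0.04, 0,0,-0.1,0,0.04, 0,0,-0.15,0,0.05, 0,0,-0.15,0,0.05]'; python3 -m jog '[0,0,0,-10,0.05, 0,0,0,-20,0.05, 0,0,0,-30,0.05, 0,0,0,-40,0.05, 0,0,0,-50,0.05, 0,0,0,-60,0.05, 0,0,0,-69.5,0.05, 0,0,0,-69.5,0.05]';python3 - <<'E'
from h import *
np.set_printoptions(suppress=True,precision=4)
i,d,P=shot("wrist"); s=observe();print(s['ee_pos'],s['tcp_rot'],s['qpos'])
cv2.imwrite("pics/w2.png",i)
E
```

```text
time_s: 12.15
ee_pos: [389.0, 163.1, 198.8]
tcp_rot: [[-0.892, -0.451, 0.025], [-0.451, 0.892, -0.016], [-0.015, -0.026, -1.0]]
ft_force: [0.3, 0.6, -0.7]
finger_gap: 50.0
grasp_force: 0.0
time_s: 13.15
ee_pos: [386.4, 162.4, 194.9]
tcp_rot: [[0.108, -0.994, 0.018], [-0.994, -0.109, -0.018], [0.02, -0.016, -1.0]]
ft_force: [-0.0, -0.6, 0.4]
finger_gap: 49.7
grasp_force: 0.0
[386.5133 162.4298 194.9659] [[ 0.106  -0.9942  0.0183]
 [-0.9942 -0.1063 -0.0176]
 [ 0.0195 -0.0163 -0.9997]] [ 0.2399  0.1085 -0.4863  0.9625 -0.0214 -1.4375]
```

View pics/w2.png

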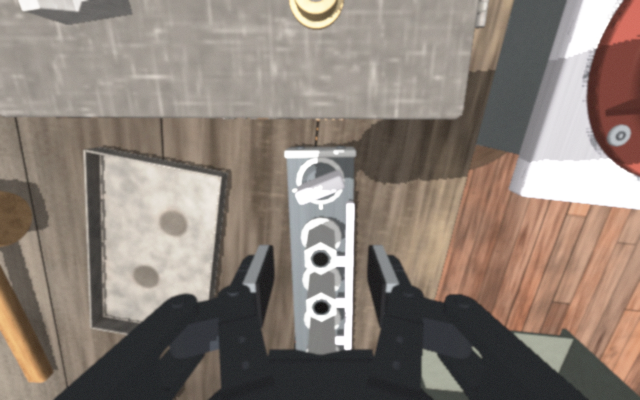

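The knob is over (bar diagonal at 320,190) and the bar and claws have slid towards +y, so the holders are free. Next is the short holder at (381,224).

```bash
python3 -m jog '[-0.06,0.001,0,-0.8,0.05, -0.0648,0.0014,0.04,-0.8,0.05, -0.0648,0.0014,0.08,-0.8,0.05, -0.0648,0.0014,0.11,-0.8,0.05, -0.0648,0.0014,0.13,-0.8,0.05, -0.0648,0.0014,0.1458,-0.8,0.05, -0.0648,0.0014,0.1458,-0.8,0.05]' 80; python3 -m jog '[0,0,0,0,0.02, 0,0,0,0,0.02, 0,0,0,0,0.02, 0,0,0,0,0.02, 0,0,0,0,0.02, 0,0,0,0,0.02]'
```

```text
time_s: 14.08
ee_pos: [380.0, 223.8, 47.4]
tcp_rot: [[0.121, -0.993, 0.017], [-0.992, -0.121, -0.018], [0.02, -0.014, -1.0]]
ft_force: [0.5, 0.4, 0.7]
finger_gap: 50.0
grasp_force: 0.0
time_s: 14.82
ee_pos: [381.5, 224.5, 49.1]
tcp_rot: [[0.123, -0.992, 0.02], [-0.992, -0.124, -0.017], [0.019, -0.018, -1.0]]
ft_force: [-1.6, -0.3, 8.2]
finger_gap: 28.6
grasp_force: 79.4
```

```bash
python3 -m jog '[0,0,-0.002,0,0.02, 0,0,-0.005,0,0.02, 0,0,-0.01,0,0.02, 0,0,-0.02,0,0.02, 0.0006,-0.0005,-0.035,0,0.02, 0.001,-0.001,-0.06,0,0.02, 0.002,-0.0015,-0.1,0,0.02, 0.0025,-0.002,-0.13,0,0.02]'; python3 - <<'E'
from h import *
np.set_printoptions(suppress=True,precision=4)
s=observe();print(s['ee_pos'],s['tcp_rot'],s['finger_gap'],s['grasp_force'],s['ft_force'])
i,d,P=shot("wrist"); cv2.imwrite("pics/w3.png",i)
i,d,P=shot("top"); C=cloud(P,d)[130:228,262:400].reshape(-1,3); m=C[(C[:,2]>16)&(C[:,2]<32)&(C[:,0]>470)]
print(cv2.minAreaRect(m[:,:2].astype(np.float32)))
E
```

```text
time_s: 15.82
ee_pos: [381.0, 224.5, 180.9]
tcp_rot: [[0.124, -0.992, 0.02], [-0.992, -0.124, -0.017], [0.019, -0.018, -1.0]]
ft_force: [0.9, 1.0, -2.3]
finger_gap: 29.0
grasp_force: 82.1
[381.0187 224.4938 180.9075] [[ 0.1237 -0.9921  0.0205]
 [-0.9921 -0.124  -0.0166]
 [ 0.019  -0.0182 -0.9997]] 28.9572512771455 82.1149042993784 [ 0.8903  0.974  -2.3142]
((586.15576171875, 263.6260986328125), (193.03248596191406, 297.4494323730469), 6.157156944274902)
```

View pics/w3.png

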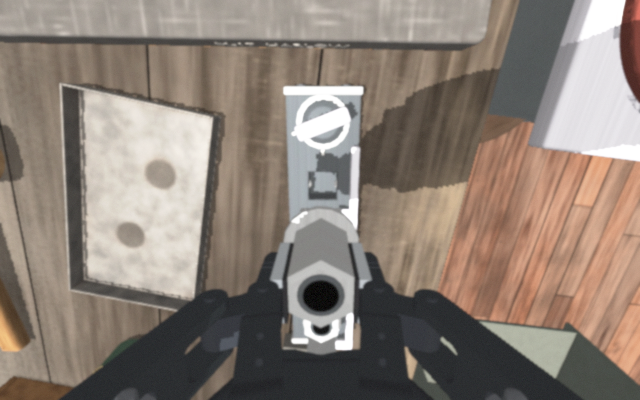

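The holder is out, held straight in the fingers, and the socket at (322,185) is empty. I'll re-measure the tray with a cleaner mask.

```bash
cat > tray.py <<'E'
from h import *
np.set_printoptions(suppress=True,precision=4)
def tray():
    i,d,P=shot("top"); C=cloud(P,d); m=((C[...,2]>15)&(C[...,2]<33)&(C[...,0]>460)&(C[...,0]<710)&(C[...,1]>110)&(C[...,1]<450)).astype(np.uint8)
    n,l,st,c=cv2.connectedComponentsWithStats(m,connectivity=8)
    for k in range(1,n):
        if st[k,4]>60: print("  comp",st[k],np.round(cv2.minAreaRect(C[l==k][:,:2].astype(np.float32)),1) if 0 else cv2.minAreaRect(C[l==k][:,:2].astype(np.float32)))
    return i
def goto(x,y,z,yaw=None):
    s=observe(); R=s['tcp_rot']; w=np.array([x,y,z])-s['ee_pos']
    a=np.degrees(np.arctan2(R[1,0],R[0,0])); 
    print("at",s['ee_pos'],"shift",np.round(R.T@w,1),"turn",None if yaw is None else round(a-yaw,1),"gap",s['finger_gap'],s['grasp_force'])
E
python3 -c "
from tray import *
tray()"
```

```text
comp [279 142 103  72 442] ((584.4039916992188, 282.40179443359375), (240.23951721191406, 150.68930053710938), 84.8445053100586)
```

```bash
python3 -c "
from tray import *
goto(577,199,47.6)"
```

```text
at [381.879  224.8034 180.2664] shift [  47.3 -187.7  137.4] turn None gap 29.12646566265791 82.28364589624107
```

```bash
python3 -m jog '[0.012,-0.048,0,0,0.02, 0.025,-0.096,0.001,0,0.02, 0.037,-0.144,0.003,0,0.02, 0.0499,-0.1905,0.004,0,0.02, 0.0499,-0.1905,0.04,0,0.02, 0.049,-0.189,0.08,0,0.02, 0.048,-0.188,0.115,0,0.02, 0.0475,-0.188,0.125,0,0.02]'; python3 -c "
from tray import *
goto(577,199,47.6)"
```

```text
time_s: 16.98
ee_pos: [573.0, 197.8, 54.4]
tcp_rot: [[0.124, -0.992, 0.013], [-0.992, -0.124, -0.019], [0.02, -0.011, -1.0]]
ft_force: [-0.2, -0.6, -3.0]
finger_gap: 28.9
grasp_force: 82.0
at [573.0245 197.7591  54.3615] shift [-0.9 -4.   6.8] turn None gap 28.935344712299205 82.00546349398792
```

```bash
python3 -m jog '[0,0,0,0,0.02, 0,0,0,0,0.02]'; python3 -c "
from tray import *
goto(577,199,47.6)"
```

```text
time_s: 17.23
ee_pos: [576.7, 198.6, 58.9]
tcp_rot: [[0.124, -0.992, 0.021], [-0.992, -0.124, -0.017], [0.019, -0.019, -1.0]]
ft_force: [0.2, 0.0, -2.2]
finger_gap: 28.9
grasp_force: 82.0
at [576.6925 198.5715  58.9141] shift [-0.6 -0.1 11.3] turn None gap 28.895994490635143 82.00091390870512
```

Settled. I'll lower, release, retreat and look.

```bash
python3 -m jog '[0,0,0.006,0,0.02, 0,0,0.01,0,0.02, 0,0,0.0113,0,0.02, 0,0,0.0113,0,0.02]'; python3 -m jog '[0,0,0,0,0.045, 0,0,0,0,0.045, 0,0,0,0,0.045, 0,0,-0.02,0,0.045, 0,0,-0.06,0,0.045, 0,0,-0.1,0,0.045, 0,0,-0.14,0,0.05, 0,0,-0.14,0,0.05]'; python3 - <<'E'
from tray import *
goto(374.5,281,48,-83.15)
i=tray(); cv2.imwrite("pics/t2.png",cv2.resize(i[120:300,240:420],None,fx=3,fy=3))
E
```

```text
time_s: 17.73
ee_pos: [576.2, 198.2, 47.3]
tcp_rot: [[0.124, -0.992, 0.02], [-0.992, -0.124, -0.017], [0.019, -0.018, -1.0]]
ft_force: [-2.3, -0.9, 8.0]
finger_gap: 29.3
grasp_force: 83.6
time_s: 18.73
ee_pos: [575.2, 201.1, 189.5]
tcp_rot: [[0.124, -0.992, 0.025], [-0.992, -0.124, -0.016], [0.019, -0.022, -1.0]]
ft_force: [-0.1, -0.1, -0.5]
finger_gap: 49.7
grasp_force: 0.0
at [575.1766 201.0826 189.468 ] shift [-106.8  192.3  135.2] turn 0.2 gap 49.74061898273072 0.0
  comp [279 142  99  72 340] ((584.7388305664062, 282.6135559082031), (240.0836639404297, 151.03623962402344), 84.75186920166016)
```

View pics/t2.png

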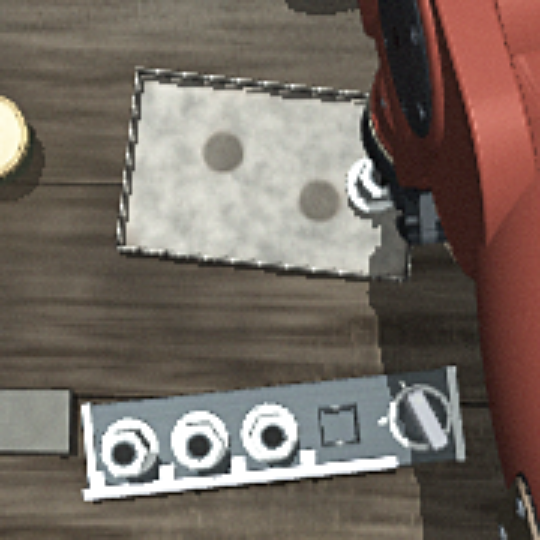

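The holder stands in the tray at crop (370,187), and the claws sit between the sockets. Next is the holder at (374.5,281).

```bash
python3 -m jog '[-0.026,0.047,0,0,0.05, -0.052,0.095,-0.001,0,0.05, -0.078,0.142,-0.003,0,0.05, -0.1045,0.19,-0.005,0,0.05, -0.1045,0.19,0.03,0,0.05, -0.105,0.191,0.07,0,0.05, -0.1055,0.192,0.1,0,0.05, -0.1055,0.192,0.1,0,0.05]'; python3 -m jog '[0,0,0,0,0.05, 0,0,0,0,0.05]' >/dev/null; python3 -c "
from tray import *
goto(374.5,281,48,-83.15)"
```

```text
time_s: 19.77
ee_pos: [369.2, 278.3, 78.5]
tcp_rot: [[0.124, -0.992, 0.014], [-0.992, -0.124, -0.02], [0.022, -0.011, -1.0]]
ft_force: [0.2, 0.5, 0.1]
finger_gap: 49.9
grasp_force: 0.0
at [372.4275 280.0901  81.9826] shift [-1.3 -1.5 34. ] turn 0.2 gap 50.42482696068117 0.0
```

```bash
python3 -m jog '[-0.001,-0.0015,0.015,0,0.05, -0.0013,-0.0015,0.028,0,0.05, -0.0013,-0.0015,0.034,0,0.05, -0.0013,-0.0015,0.034,0,0.05, -0.0013,-0.0015,0.034,0,0.02, -0.0013,-0.0015,0.034,0,0.02, -0.0013,-0.0015,0.034,0,0.02, -0.0013,-0.0015,0.034,0,0.02]'; python3 -m jog '[0,0,0,0,0.02, 0,0,0,0,0.02]'; python3 -m jog '[0,0,-0.002,0,0.02, 0,0,-0.005,0,0.02, 0,0,-0.01,0,0.02, 0,0,-0.02,0,0.02, 0.0006,-0.0005,-0.035,0,0.02, 0.001,-0.001,-0.06,0,0.02, 0.002,-0.0015,-0.1,0,0.02, 0.0025,-0.002,-0.13,0,0.02]'; python3 -c "
from tray import *
tray(); goto(582,254.5,47.6)"
```

```text
time_s: 21.02
ee_pos: [373.9, 280.8, 47.5]
tcp_rot: [[0.124, -0.992, 0.02], [-0.992, -0.124, -0.017], [0.019, -0.018, -1.0]]
ft_force: [-0.2, -0.9, 6.2]
finger_gap: 29.0
grasp_force: 78.7
time_s: 21.28
ee_pos: [373.9, 280.8, 47.5]
tcp_rot: [[0.124, -0.992, 0.02], [-0.992, -0.124, -0.017], [0.019, -0.017, -1.0]]
ft_force: [-1.6, -0.4, 6.1]
finger_gap: 29.4
grasp_force: 78.7
time_s: 22.28
ee_pos: [372.9, 280.7, 179.4]
tcp_rot: [[0.124, -0.992, 0.019], [-0.992, -0.124, -0.017], [0.019, -0.017, -1.0]]
ft_force: [0.4, 1.1, -2.4]
finger_gap: 29.1
grasp_force: 82.6
  comp [279 142 103  72 435] ((584.5947265625, 282.537353515625), (240.4418487548828, 151.15269470214844), 84.84596252441406)
  comp [355 173  14  18  64] ((571.1552734375, 209.07591247558594), (43.4406623840332, 22.250532150268555), 29.834537506103516)
at [374.5489 281.5984 182.6563] shift [  50.3 -199.5  140.3] turn None gap 28.693698400481974 82.74732319638133
```

```bash
python3 -m jog '[0.013,-0.05,0,0,0.02, 0.026,-0.101,0.001,0,0.02, 0.039,-0.152,0.003,0,0.02, 0.0525,-0.2025,0.004,0,0.02, 0.0525,-0.2025,0.04,0,0.02, 0.0515,-0.201,0.08,0,0.02, 0.0505,-0.2,0.115,0,0.02, 0.0503,-0.2,0.127,0,0.02]'; python3 -m jog '[0,0,0,0,0.02, 0,0,0,0,0.02]'>/dev/null; python3 -c "
from tray import *
goto(582,254.5,46.2)"
```

```text
time_s: 23.32
ee_pos: [578.5, 252.9, 52.6]
tcp_rot: [[0.124, -0.992, 0.015], [-0.992, -0.124, -0.018], [0.02, -0.013, -1.0]]
ft_force: [0.9, 0.6, -1.0]
finger_gap: 28.9
grasp_force: 82.5
at [581.4959 253.6998  56.1002] shift [-0.9 -0.4  9.9] turn None gap 28.997199878981604 82.52542560920119
```

```bash
python3 -m jog '[0,0,0.006,0,0.02, 0,0,0.009,0,0.02, 0,0,0.01,0,0.02, 0,0,0.01,0,0.02]'; python3 -m jog '[0,0,0,0,0.045, 0,0,0,0,0.045, 0,0,0,0,0.045, 0,0,-0.02,0,0.045, 0,0,-0.06,0,0.045, 0,0,-0.1,0,0.045, 0,0,-0.16,0,0.05, 0,0,-0.16,0,0.05]'; python3 -m jog '[0,0,0,0,0.05, 0,0,0,0,0.05]'>/dev/null; python3 - <<'E'
from tray import *
goto(368,336.5,120,-83.15);goto(368,336.5,200,-83.15)
E
```

```text
time_s: 24.08
ee_pos: [580.9, 253.2, 45.7]
tcp_rot: [[0.124, -0.992, 0.02], [-0.992, -0.124, -0.017], [0.019, -0.018, -1.0]]
ft_force: [-3.7, -1.2, 8.9]
finger_gap: 28.9
grasp_force: 84.0
time_s: 25.08
ee_pos: [580.2, 256.9, 209.4]
tcp_rot: [[0.124, -0.992, 0.027], [-0.992, -0.124, -0.015], [0.018, -0.025, -1.0]]
ft_force: [0.8, -0.4, -0.5]
finger_gap: 50.1
grasp_force: 0.0
at [576.7745 255.5654 202.6495] shift [-107.8  198.3   77.7] turn 0.2 gap 50.07560636804836 0.0
at [576.7745 255.5654 202.6495] shift [-106.2  197.2   -2.2] turn 0.2 gap 50.07560636804836 0.0
```

```bash
python3 -m jog '[-0.026,0.049,0,0,0.05, -0.053,0.098,-0.001,0,0.05, -0.08,0.147,-0.002,0,0.05, -0.106,0.197,-0.002,0,0.05, -0.106,0.197,0.03,0,0.05, -0.107,0.198,0.07,0,0.05, -0.1078,0.1983,0.078,0,0.05, -0.1078,0.1983,0.078,0,0.05]'; python3 -m jog '[0,0,0,0,0.05, 0,0,0,0,0.05, 0,0,0,0,0.05]' >/dev/null; python3 -c "
from tray import *
goto(368,336.5,68,-83.15)
i,d,P=shot('wrist'); cv2.imwrite('pics/w4.png',i)"
```

```text
time_s: 26.32
ee_pos: [368.8, 336.7, 120.7]
tcp_rot: [[0.123, -0.992, 0.018], [-0.992, -0.124, -0.018], [0.02, -0.015, -1.0]]
ft_force: [-0.3, 1.3, 0.0]
finger_gap: 50.0
grasp_force: 0.0
at [369.4022 337.0998 121.5136] shift [-0.6  2.4 53.5] turn 0.2 gap 49.73130483765219 0.0
```

View pics/w4.png

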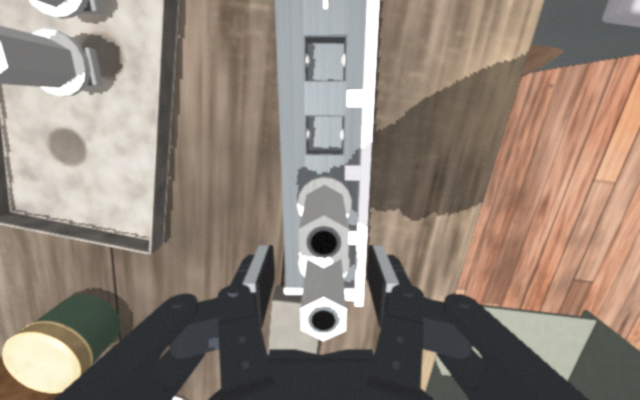

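Two sockets are empty at (326,58) and (325,133), and two long holders remain at (323,242) and (324,320). Two holders stand in the tray.

```bash
python3 -m jog '[-0.001,0.002,0.02,0,0.05, -0.001,0.0024,0.04,0,0.05, -0.001,0.0024,0.0535,0,0.05, -0.001,0.0024,0.0535,0,0.05, -0.001,0.0024,0.0535,0,0.02, -0.001,0.0024,0.0535,0,0.02, -0.001,0.0024,0.0535,0,0.02, -0.001,0.0024,0.0535,0,0.02]'; python3 -m jog '[0,0,0,0,0.02, 0,0,0,0,0.02]'; python3 -m jog '[0,0,-0.002,0,0.02, 0,0,-0.005,0,0.02, 0,0,-0.01,0,0.02, 0,0,-0.02,0,0.02, 0.0006,-0.0005,-0.035,0,0.02, 0.001,-0.001,-0.06,0,0.02, 0.002,-0.0015,-0.1,0,0.02, 0.0025,-0.002,-0.13,0,0.02]';  python3 -m jog '[0,0,0,0,0.02, 0,0,0,0,0.02]'; python3 -c "
from tray import *
tray(); goto(587,310,200);goto(587,310,80)"
```

```text
time_s: 27.75
ee_pos: [367.9, 337.0, 68.3]
tcp_rot: [[0.124, -0.992, 0.02], [-0.992, -0.124, -0.017], [0.019, -0.018, -1.0]]
ft_force: [-1.8, 0.5, 7.1]
finger_gap: 29.1
grasp_force: 79.2
time_s: 28.0
ee_pos: [367.9, 337.0, 68.3]
tcp_rot: [[0.124, -0.992, 0.02], [-0.992, -0.124, -0.017], [0.019, -0.018, -1.0]]
ft_force: [-1.5, -1.1, 6.4]
finger_gap: 29.3
grasp_force: 79.2
time_s: 29.0
ee_pos: [367.7, 337.1, 200.2]
tcp_rot: [[0.124, -0.992, 0.021], [-0.992, -0.124, -0.016], [0.018, -0.019, -1.0]]
ft_force: [0.1, -0.2, -2.3]
finger_gap: 28.8
grasp_force: 81.5
time_s: 29.25
ee_pos: [367.0, 336.6, 197.2]
tcp_rot: [[0.124, -0.992, 0.019], [-0.992, -0.124, -0.017], [0.02, -0.016, -1.0]]
ft_force: [0.2, 0.3, -2.8]
finger_gap: 29.2
grasp_force: 81.8
  comp [279 142 103  72 443] ((584.5773315429688, 282.3487243652344), (240.73687744140625, 150.88023376464844), 84.676513671875)
  comp [333 171  19  17  79] ((577.1356811523438, 255.68411254882812), (44.69054412841797, 35.00005340576172), 70.41018676757812)
  comp [355 173  18  18  72] ((570.8067016601562, 205.7527618408203), (44.58867263793945, 26.672578811645508), 43.23396682739258)
at [366.8048 336.3399 196.6972] shift [  53.4 -215.3    1.1] turn None gap 29.725092686397367 81.83887041639537
at [366.8048 336.3399 196.6972] shift [  51.  -213.4  121.1] turn None gap 29.725092686397367 81.83887041639537
```

```bash
python3 -m jog '[0.013,-0.053,0,0,0.02, 0.026,-0.107,0,0,0.02, 0.039,-0.161,0.001,0,0.02, 0.0534,-0.2153,0.001,0,0.02, 0.0534,-0.2153,0.04,0,0.02, 0.0525,-0.215,0.08,0,0.02, 0.0515,-0.214,0.11,0,0.02, 0.051,-0.2134,0.121,0,0.02]'; python3 -m jog '[0,0,0,0,0.02, 0,0,0,0,0.02, 0,0,0,0,0.02]'>/dev/null; python3 -c "
from tray import *
goto(587,310,66.6)"
```

```text
time_s: 30.3
ee_pos: [585.6, 309.6, 77.7]
tcp_rot: [[0.124, -0.992, 0.014], [-0.992, -0.124, -0.019], [0.021, -0.011, -1.0]]
ft_force: [-0.8, -0.0, -2.6]
finger_gap: 29.1
grasp_force: 81.6
at [588.5157 310.8034  82.3901] shift [ 0.3  1.9 15.8] turn None gap 28.651533135722797 81.60978755448014
```

```bash
python3 -m jog '[0,0.001,0.008,0,0.02, 0,0.001,0.014,0,0.02, 0,0.001,0.0158,0,0.02, 0,0.001,0.0158,0,0.02]'; python3 -m jog '[0,0,0,0,0.045, 0,0,0,0,0.045, 0,0,0,0,0.045, 0,0,-0.02,0,0.045, 0,0,-0.06,0,0.045, 0,0,-0.1,0,0.045, 0,0,-0.14,0,0.05, 0,0,-0.14,0,0.05]'; python3 -m jog '[0,0,0,0,0.05, 0,0,0,0,0.05]'>/dev/null; python3 - <<'E'
from tray import *
goto(361,392,200,-83.15);goto(361,392,120,-83.15)
E
```

```text
time_s: 31.18
ee_pos: [586.9, 310.1, 66.4]
tcp_rot: [[0.124, -0.992, 0.019], [-0.992, -0.124, -0.017], [0.019, -0.017, -1.0]]
ft_force: [-4.2, -0.6, 13.0]
finger_gap: 29.0
grasp_force: 83.8
time_s: 32.17
ee_pos: [586.1, 313.3, 208.7]
tcp_rot: [[0.124, -0.992, 0.025], [-0.992, -0.124, -0.015], [0.018, -0.023, -1.0]]
ft_force: [-0.6, 0.6, -0.4]
finger_gap: 50.0
grasp_force: 0.0
at [583.6587 312.1382 203.6216] shift [-106.8  211.1   -1.6] turn 0.2 gap 49.993239052922036 0.0
at [583.6587 312.1382 203.6216] shift [-108.4  212.2   78.4] turn 0.2 gap 49.993239052922036 0.0
```

```bash
python3 -m jog '[-0.026,0.052,0,0,0.05, -0.053,0.105,-0.001,0,0.05, -0.08,0.158,-0.002,0,0.05, -0.107,0.211,-0.002,0,0.05, -0.107,0.211,0.03,0,0.05, -0.108,0.212,0.07,0,0.05, -0.1084,0.2122,0.078,0,0.05, -0.1084,0.2122,0.078,0,0.05]'; python3 -m jog '[0,0,0,0,0.05, 0,0,0,0,0.05, 0,0,0,0,0.05]' >/dev/null; python3 -c "
from tray import *
goto(361,392,68,-83.15)"
```

```text
time_s: 33.42
ee_pos: [361.8, 392.1, 121.4]
tcp_rot: [[0.123, -0.992, 0.018], [-0.992, -0.124, -0.018], [0.02, -0.016, -1.0]]
ft_force: [0.4, -0.2, 0.7]
finger_gap: 50.1
grasp_force: 0.0
at [362.2498 392.5844 122.1413] shift [-0.6  2.3 54.1] turn 0.2 gap 50.08831814383134 0.0
```

```bash
python3 -m jog '[-0.001,0.002,0.02,0,0.05, -0.001,0.0023,0.04,0,0.05, -0.001,0.0023,0.054,0,0.05, -0.001,0.0023,0.054,0,0.05, -0.001,0.0023,0.054,0,0.02, -0.001,0.0023,0.054,0,0.02, -0.001,0.0023,0.054,0,0.02, -0.001,0.0023,0.054,0,0.02]'; python3 -m jog '[0,0,0,0,0.02, 0,0,0,0,0.02]'; python3 -m jog '[0,0,-0.002,0,0.02, 0,0,-0.005,0,0.02, 0,0,-0.01,0,0.02, 0,0,-0.02,0,0.02, 0.0006,-0.0005,-0.035,0,0.02, 0.001,-0.001,-0.06,0,0.02, 0.002,-0.0015,-0.1,0,0.02, 0.0025,-0.002,-0.13,0,0.02]';  python3 -m jog '[0,0,0,0,0.02, 0,0,0,0,0.02]'; python3 -c "
from tray import *
i=tray(); goto(592,366,200);goto(592,366,80)
cv2.imwrite('pics/t3.png',cv2.resize(i[120:300,240:420],None,fx=3,fy=3))"
```

```text
time_s: 34.8
ee_pos: [360.9, 392.5, 68.4]
tcp_rot: [[0.124, -0.992, 0.02], [-0.992, -0.124, -0.016], [0.019, -0.018, -1.0]]
ft_force: [-0.0, -0.7, 6.0]
finger_gap: 29.2
grasp_force: 79.4
time_s: 35.05
ee_pos: [360.9, 392.6, 68.4]
tcp_rot: [[0.124, -0.992, 0.02], [-0.992, -0.124, -0.016], [0.019, -0.018, -1.0]]
ft_force: [-2.1, -0.5, 6.6]
finger_gap: 28.7
grasp_force: 79.4
time_s: 36.05
ee_pos: [360.6, 392.5, 200.6]
tcp_rot: [[0.124, -0.992, 0.021], [-0.992, -0.124, -0.016], [0.018, -0.019, -1.0]]
ft_force: [-0.3, -0.4, -1.7]
finger_gap: 29.1
grasp_force: 81.6
time_s: 36.3
ee_pos: [360.0, 392.0, 197.4]
tcp_rot: [[0.124, -0.992, 0.019], [-0.992, -0.124, -0.017], [0.02, -0.016, -1.0]]
ft_force: [-0.2, 0.2, -2.3]
finger_gap: 29.1
grasp_force: 81.7
  comp [279 142 103  72 439] ((584.6172485351562, 282.52374267578125), (240.12808227539062, 150.83602905273438), 84.74347686767578)
  comp [310 169  19  16  70] ((582.6432495117188, 311.0148620605469), (44.42840576171875, 34.471412658691406), 78.98985290527344)
at [359.7931 391.7654 196.8608] shift [  54.3 -227.2    1.5] turn None gap 29.36494578413919 81.70831033028662
at [359.7931 391.7654 196.8608] shift [  51.9 -225.4  121.5] turn None gap 29.36494578413919 81.70831033028662
```

View pics/t3.png

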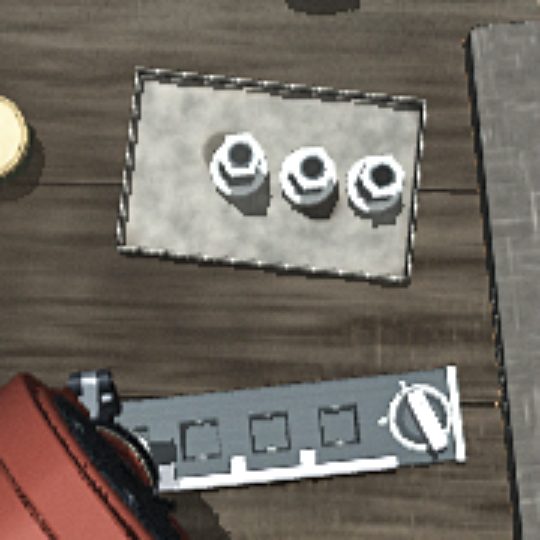

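Three holders stand in the tray at crop (238,165), (308,178) and (377,185), and the other sockets are empty. I'll place the fourth.

```bash
python3 -m jog '[0.013,-0.056,0,0,0.02, 0.026,-0.113,0,0,0.02, 0.039,-0.17,0.001,0,0.02, 0.0543,-0.2272,0.0015,0,0.02, 0.0543,-0.2272,0.04,0,0.02, 0.0535,-0.2265,0.08,0,0.02, 0.0525,-0.226,0.11,0,0.02, 0.0519,-0.2254,0.121,0,0.02]'; python3 -m jog '[0,0,0,0,0.02, 0,0,0,0,0.02, 0,0,0,0,0.02]'>/dev/null; python3 -c "
from tray import *
goto(592,366,66.6)"
```

```text
time_s: 37.35
ee_pos: [590.7, 365.5, 77.9]
tcp_rot: [[0.124, -0.992, 0.014], [-0.992, -0.124, -0.02], [0.021, -0.012, -1.0]]
ft_force: [-0.8, -0.4, -1.8]
finger_gap: 29.1
grasp_force: 81.7
at [593.4472 366.9028  82.7443] shift [ 0.4  1.9 16.1] turn None gap 28.843109379189546 81.67677480261773
```

```bash
python3 -m jog '[0,0.001,0.008,0,0.02, 0,0.001,0.014,0,0.02, 0,0.001,0.016,0,0.02, 0,0.001,0.016,0,0.02]'; python3 -m jog '[0,0,0,0,0.045, 0,0,0,0,0.045, 0,0,0,0,0.045, 0,0,-0.02,0,0.045, 0,0,-0.06,0,0.045, 0,0,-0.1,0,0.045, 0,0,-0.14,0,0.05, 0,0,-0.14,0,0.05]'; python3 -m jog '[0,0,0,0,0.05, 0,0,0,0,0.05]'>/dev/null; python3 - <<'E'
from tray import *
goto(389.5,160.5,200,-83.15+69)
E
```

```text
time_s: 38.22
ee_pos: [591.9, 366.1, 66.5]
tcp_rot: [[0.124, -0.992, 0.019], [-0.992, -0.124, -0.017], [0.019, -0.017, -1.0]]
ft_force: [-4.6, -1.2, 11.5]
finger_gap: 28.9
grasp_force: 83.6
time_s: 39.22
ee_pos: [591.1, 369.5, 209.0]
tcp_rot: [[0.124, -0.992, 0.025], [-0.992, -0.124, -0.015], [0.018, -0.023, -1.0]]
ft_force: [0.5, 0.3, -1.2]
finger_gap: 50.2
grasp_force: 0.0
at [588.6703 368.1569 203.6577] shift [181.3 223.4   4.2] turn -68.7 gap 50.14921333355349 0.0
```

```bash
python3 -m jog '[0.03,0.037,0,9,0.05, 0.06,0.074,0,18,0.05, 0.09,0.111,0.001,27,0.05, 0.12,0.148,0.002,36,0.05, 0.15,0.186,0.003,45,0.05, 0.181,0.223,0.004,54,0.05, 0.1813,0.2234,0.0042,63,0.05, 0.1813,0.2234,0.0042,69,0.05]'; python3 -m jog '[0,0,0,0,0.05, 0,0,0,0,0.05, 0,0,0,0,0.05]'; python3 - <<'E'
from tray import *
goto(389.5,160.5,45,-83.15-68.75)
E
```

```text
time_s: 40.48
ee_pos: [389.3, 160.3, 200.4]
tcp_rot: [[-0.884, -0.467, 0.018], [-0.467, 0.884, -0.018], [-0.008, -0.024, -1.0]]
ft_force: [0.6, -0.1, 0.2]
finger_gap: 50.2
grasp_force: 0.0
time_s: 40.85
ee_pos: [390.1, 160.9, 200.6]
tcp_rot: [[-0.881, -0.472, 0.018], [-0.473, 0.881, -0.017], [-0.008, -0.024, -1.0]]
ft_force: [-0.6, 0.3, -0.6]
finger_gap: 49.9
grasp_force: 0.0
at [390.0664 160.9489 200.6432] shift [  2.    3.6 155.6] turn 0.1 gap 49.886467409600726 0.0
```

```bash
python3 -m jog '[0.001,0.002,0.05,0,0.04, 0.0015,0.003,0.1,0,0.04, 0.002,0.0036,0.13,0,0.04, 0.002,0.0036,0.145,0,0.04, 0.002,0.0036,0.1545,0,0.04, 0.002,0.0036,0.1545,0,0.04, 0.002,0.0036,0.1545,0,0.04, 0.002,0.0036,0.1545,0,0.04]' 40; python3 -m jog '[0,0,0,0,0.01, 0,0,0,0,0.01, 0,0,0,0,0.01, 0,0,0,0,0.01, 0,0,0,0,0.01]'; python3 -m jog '[0,0,-0.001,-9,0.01, 0,0,-0.001,-18,0.01, 0,0,-0.001,-27,0.01, 0,0,-0.001,-36,0.01, 0,0,-0.001,-45,0.01, 0,0,-0.001,-54,0.01, 0,0,-0.001,-62,0.01, 0,0,-0.001,-68,0.01]'; python3 -m jog '[0,0,0,-1.5,0.01, 0,0,0,-1.5,0.01, 0,0,0,-1.5,0.01]'; python3 -c "
from h import *
s=observe();print(s['wrist_torque'],s['qpos'])"
```

```text
time_s: 41.85
ee_pos: [390.1, 160.6, 46.9]
tcp_rot: [[-0.882, -0.471, 0.02], [-0.471, 0.882, -0.017], [-0.01, -0.025, -1.0]]
ft_force: [-0.3, 0.7, -0.3]
finger_gap: 39.9
grasp_force: 0.0
time_s: 42.48
ee_pos: [389.9, 160.6, 46.8]
tcp_rot: [[-0.882, -0.471, 0.02], [-0.471, 0.882, -0.017], [-0.009, -0.024, -1.0]]
ft_force: [-1.4, -1.1, 5.4]
finger_gap: 13.2
grasp_force: 40.0
time_s: 43.48
ee_pos: [389.8, 160.5, 46.9]
tcp_rot: [[0.11, -0.994, 0.019], [-0.994, -0.11, -0.017], [0.019, -0.017, -1.0]]
ft_force: [3.9, -0.1, -11.7]
finger_gap: 13.0
grasp_force: 40.7
time_s: 43.85
ee_pos: [389.7, 160.5, 47.0]
tcp_rot: [[0.13, -0.991, 0.019], [-0.991, -0.13, -0.017], [0.019, -0.017, -1.0]]
ft_force: [6.3, 0.0, -16.4]
finger_gap: 13.4
grasp_force: 39.9
[ 0.45966894 -0.77569992 -0.1850791 ] [ 0.23321575  0.3051841  -0.70181076  0.54935527 -0.02108962 -1.46812494]
```

Now I'll release, rise, back away and check.

```bash
python3 -m jog '[0,0,0,0,0.04, 0,0,0,0,0.04, 0,0,0,0,0.04, 0,0,-0.03,0,0.04, 0,0,-0.06,0,0.04, 0,0,-0.1,0,0.04, 0,0,-0.17,0,0.05, 0,0,-0.17,0,0.05]'; python3 -m jog '[0.05,0,0,0,0.05, 0.08,0,0,0,0.05, 0.08,0,0,0,0.05]'; python3 - <<'E'
from tray import *
i,d,P=shot("wrist"); print(pose("wrist")[2])
cv2.imwrite("pics/w5.png",i); j=tray(); cv2.imwrite('pics/t4.png',cv2.resize(j[70:320,190:440],None,fx=2.3,fy=2.3))
E
```

```text
time_s: 44.85
ee_pos: [388.5, 164.1, 221.2]
tcp_rot: [[0.132, -0.991, 0.026], [-0.991, -0.133, -0.016], [0.019, -0.023, -1.0]]
ft_force: [-0.2, 0.9, -0.2]
finger_gap: 50.0
grasp_force: 0.0
time_s: 45.22
ee_pos: [396.8, 82.8, 218.4]
tcp_rot: [[0.129, -0.991, 0.018], [-0.991, -0.13, -0.018], [0.02, -0.016, -1.0]]
ft_force: [-0.1, 0.2, -0.0]
finger_gap: 50.0
grasp_force: 0.0
[404.9679   5.7933 363.0456]
  comp [279 142 103  72 441] ((584.52001953125, 282.4928894042969), (240.5125274658203, 150.49217224121094), 84.75999450683594)
  comp [333 172  19  16  63] ((574.5260620117188, 257.2799072265625), (44.50485610961914, 28.875457763671875), 62.71573257446289)
  comp [355 172  14  19  62] ((573.0714721679688, 208.94265747070312), (44.063045501708984, 25.33134651184082), 21.62555503845215)
```

View pics/w5.png

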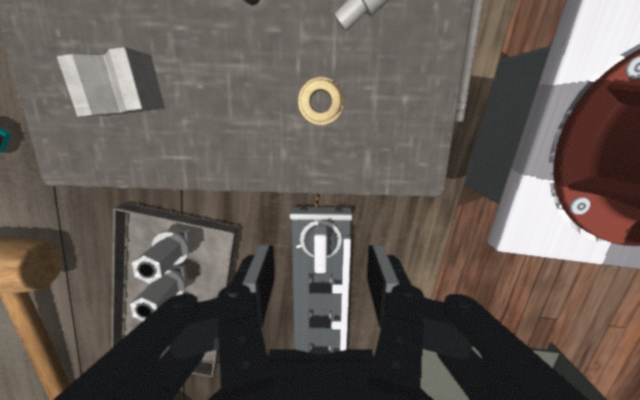

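View pics/t4.png

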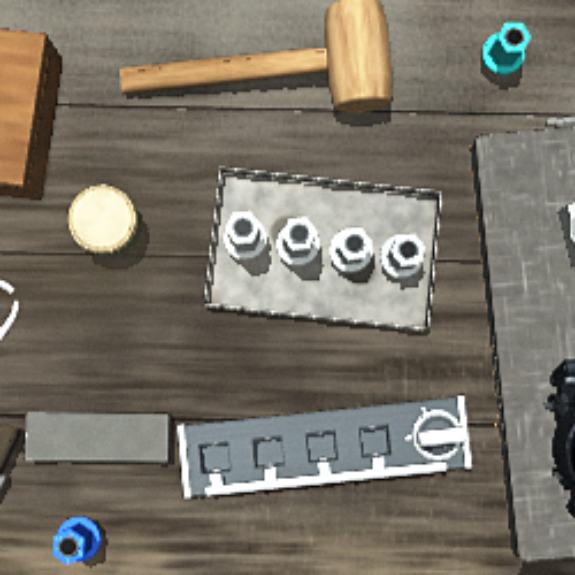

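All four holders stand in the flat tray at (245,232), (300,240), (350,250) and (403,257). The rail is empty, the knob bar lies along the rail and the claws are over the sockets, so it is locked. The grease tin and oil stone are where they were.

```bash
python3 -c "
from workcell import *
print(hand_in())"
```

```text
the job is handed in; nothing more can be done
None
```

The rail is stripped, with all four tool holders standing in the tin tray, and the knob is turned back to locked; the grease tin and oil stone were not touched, and the job was handed in at about 45 s.

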